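# Put the label printer back into service after a roll change

## Task

The label printer on the dispensing desk has a new roll in it and is waiting with its lid up and its outlet strip off. Push the lid fully shut, then switch the strip on by pressing down the raised end of its rocker, and last press the round feed button on the closed lid fully in and let it spring back out. Only push and press with the fingertips: lift or shift nothing, and leave the oblong pause button and the other things on the desk alone.

Things in the scene. Friction and masses are not known exactly. Their poses are not given: they have to be found in the camera images.
- lid_hinge (a point): Middle of the lid's hinge line, at the rear of the cream label printer, 90 mm above the desk. Printer frame: x from its front to its rear, y to its left as seen from in front, z up; hinge line along y. The printer is fixed, 240 mm deep (225 mm before this point, 15 behind), 200 wide, 168 high when shut; its front faces the robot.
- lid (a joint): Lid angle (rad): 0 = shut, grows as the front edge rises, limit 1.25; starts at 0.4 to 0.8. The lid is the printer's whole upper half (240 x 200 mm) with a smoked window. Its hinge is stiff: the lid stays where it is left; about 2 N down on the front ledge moves it.
- lid_push (a point): Point on top of the lid's front ledge, clear of the buttons, 20 mm behind the front edge. Moves with the lid, frame the lid's: 205 mm before the hinge (-x), 55 mm left (+y), 58 mm above (+z). The ledge is 59 mm deep, as wide as the lid, level when shut (148 mm above the desk); behind it the lid rises 20 mm more.
- feed_top (a point): Centre of the top of the round grey feed button, 20 mm across, on the lid's front ledge near its right-hand end as seen from in front; in the lid's frame 190 mm before the hinge, 70 mm right (-y), 64 mm above. Stands 6 mm above the ledge and moves with the lid.
- feed (a joint): Travel of the feed button (m): 0 = out, 0.004 = fully in, towards the ledge; a spring takes 2 N to start and about 4 N to push it fully in, and brings it back. The button works only once the strip is on.
- pause_top (a point): Centre of the top of the oblong grey pause button, 22 mm across the printer by 9 mm, on the same ledge 52 mm to the left of the feed button, standing 5 mm above the ledge. Not to be pressed.
- pause (a joint): Travel of the pause button (m): 0 = out, 0.004 = fully in. To be left alone.
- strip_switch (a point): Point on the upper face of the outlet strip under the middle of its rocker, 42 mm above the desk. Strip frame: x along it from rocker to outlets, z up. The strip is a light grey bar 320 x 62 x 42 mm, loose (0.65 kg), one dark rocker at the end nearest the robot, four outlets; two black plugs stand 37 mm above it, 127 and 240 mm beyond the rocker.
- rocker_end (a point): Top of the rocker's outer end (away from the outlets), 13 mm from its middle. The rocker is 30 mm long along the strip, 22 mm wide, slightly dished. Switched off, this end stands raised, 7 mm above the strip's face; switched on, it lies about 1.5 mm above the face and the other end is raised.
- rocker (a joint): Angle of the rocker (rad): 0 = off (outer end raised), 0.4 = on (outer end down). It turns stiffly and stays where it is left: press the raised end down with about 4 N until it will go no further. Starts off.
- mouse: Black computer mouse, 104 x 62 x 34 mm, loose; origin under its centre.
- spare_roll: Spare label roll standing on end, 90 mm across, 102 mm high, loose, in front of the printer; origin under its centre.
- stapler: Black desk stapler, 140 x 34 x 59 mm, loose; origin under its centre.
- amber_bottle: Small amber glass medicine jar with white cap, 42 mm across, 85 mm high, loose, standing beside the rocker end of the strip; origin under its centre.
- mug: White cup, 72 mm across, 85 mm high, loose, on the other side of the strip; origin under its centre.
- pill_jar: White pill jar, 48 mm across, 75 mm high, loose, in front of the printer; origin under its centre.

How it is judged:
By the outcome, as a careful person would: the job done as asked, in the order asked, and still so for the second after the job is handed in, with the robot touching nothing.
It also fails if it takes over 64 s, if anything falls off the work surface, if the arm or the gripper's body presses on something with over 40 N, if the wrist force passes 120 N, or if a joint passes its speed limit or range.

## Robot

A 7-joint arm with a two-finger parallel gripper is mounted at the origin on the work surface. World frame = base frame: x ahead of the robot, y to its left, z up, the work surface at z = 0. Lengths are in m, angles in rad, forces in N, time in s.
With the tool pointing down it reaches from about 0.35 to 0.9 m from the base axis. Payload 8.1 kg.
Tool frame: the origin (TCP) lies at the very end of the fingers, on their centre line; the grasp point (between the pads) lies 19 mm behind it (arm.tcp_to_grasp is the z of the grasp point in the tool frame, in m); z points along the fingers, y is the line along which they close (so a half turn about z gives the same grasp; the last joint's range is limited). The gripper opens to 92 mm and grips with 3 to 60 N. Pads are 19 mm wide; open, the fingers measure 130 mm over their backs; the gripper's body (75 mm by 190 mm) begins 47 mm behind the grasp point.
Start: joints at [1.119, 0.434, 0.025, 1.573, -0.012, 1.134, -0.075], TCP at [0.214, -0.587, 0.227] pointing down, gripper open.
Joint ranges: [-2.62, 2.62], [-0.44, 2.09], [-1.27, 1.32], [0.08, 2.57], [-1.32, 4.46], [0.12, 2], [-2.74, 2.74]. Speed limits (rad/s): [2.22, 2.22, 3.01, 3.01, 3.14, 3.14, 3.14].

## Interface

Orientations are given as a rotation vector (axis times angle).
In Python, from cell import readout, vision, sign_off, arm gives the robot as it stands. The module is installed in compiled form; this text tells all that it offers.
- The arm moves only by the shell command python3 -m creep 'ROWS' [FORCE]. ROWS is JSON, a list of rows, each a list of 5 numbers: the shift along the tool's x, y, z in units of 4 cm (1.0 is 4 cm), then the turn about the tool's z in units of 4 degrees (1.0 is 4 degrees), then the opening, from 0 (shut) to 1 (fully open). A call has 1 to 12 rows; each row shifts and turns the commanded pose from where the row before left it, along the tool's axes as they then stand; what a row does not reach is not made up. A row lasts 1/8 s, in which the tool goes at most 62.5 mm and 10.7 degrees, less where a joint would pass 70% of its speed; a pose out of reach is approached as far as the arm can. A call with a number of a shift or a turn outside -1 to 1 is refused whole. A call with a gripper value outside its range is refused whole. The fingers move at their own pace and stop on an object; FORCE is the grip in N (left out, the last holds). Time passes only in rows, so rows that do not move let the fingers close. It gives the time, the measured TCP pose, the force, the opening and the grip force at its end, in the units of the state.
- readout.observe(): the state, without advancing time (a new reading comes with each control period).
- vision.get_image(name): name is "scene" or "top" or "wrist"; returns a dict with "pixels" (384x512x3 uint8, blue, green, red), "z_map" (384x512 float32, m along the optical axis (not along the pixel's ray), 0 where there is no reading), "camera_matrix" (3x3 intrinsics, pixels), "k1" (the pictures are not rectified: a ray, as slopes to the right and down, at radius r is drawn at 1 + k1 r^2 times it, then the intrinsics apply), "position" and "rotation" of the camera in the world. Camera axes: x right, y up, looking along -z (the intrinsics and any distortion apply to the point x, -y, -z); pixel columns grow to the right and rows downward; lengths in m; the calibration is good to about 2 mm. A picture is of the moment at which its call begins.
- sign_off(): hands the job in; it is judged then, once.
The state is a dict: "clock": time; "joints": joint angles; "dq": joint speeds; "joint_efforts": joint torques, N m; "position": TCP position; "ee_rot": TCP orientation; "force": force on the tool from outside, world axes, zero at the start; "ft_torque": the same for the moment, N m; "width": opening from 0.0 (shut) to 1.0 (fully open); "gripper_force": force on a finger pad.
Only numpy, scipy, OpenCV 4.12 (cv2) and the standard library are available. Lean on these libraries where they do the work, as an engineer would, in place of code of your own. Each camera call takes 0.05 s, during which the arm holds its last target. There are 200 camera calls.

## Working session

There is one attempt and no reset: what is moved stays moved. The work goes in short steps, Python scripts to look and compute and a shell command to move; the robot and the scene stay as the last step left them, time stands still between calls to the robot, and variables do not carry over. Pictures are saved under pics/ and viewed, at most 10 in all, crops included, and the job is handed in when it is done.

```bash
mkdir -p pics; cat > h.py <<'E'
import numpy as np, cv2
from cell import readout, vision, arm
def grab(n):
    d=vision.get_image(n); np.savez(f'{n}.npz',**d); return d
def load(n): return dict(np.load(f'{n}.npz'))
def ray(d,u,v):
    K=d['camera_matrix']; k=float(d['k1'])
    x=(np.asarray(u,float)-K[0,2])/K[0,0]; y=(np.asarray(v,float)-K[1,2])/K[1,1]
    X,Y=x,y
    for _ in range(20):
        s=1+k*(X*X+Y*Y); X,Y=x/s,y/s
    return np.stack([X,-Y,-np.ones_like(X)],-1)
def pts(d,u,v):
    u=np.asarray(u);v=np.asarray(v)
    z=d['z_map'][v,u]
    return (ray(d,u,v)*z[...,None])@d['rotation'].T+d['position']
def onplane(d,u,v,h):
    r=ray(d,u,v)@d['rotation'].T; t=(h-d['position'][2])/r[...,2]
    return d['position']+r*t[...,None]
E
python3 - <<'E'
from h import *
for n in('scene','top'):
    d=grab(n); cv2.imwrite(f'pics/{n}1.png',cv2.resize(d['pixels'],None,fx=1.5,fy=1.5)); print(n,d['position'],d['rotation'].round(3).tolist())
s=readout.observe(); print(s['position'],s['ee_rot'],s['force'],s['width'],s['clock'])
E
```

```text
scene [1.00063301 0.42562743 0.83680562] [0.339, 0.799, 2.227]
top [ 0.49846675 -0.01018188  1.26224168] [0.059, -0.031, -1.599]
[ 0.21338767 -0.58695134  0.22601339] [-3.09260883e+00 -5.44731508e-01  5.71218948e-04] [ 0.42454061  0.83175667 -0.19427664] 1.0000627723368614 0.1
```

View pics/scene1.png

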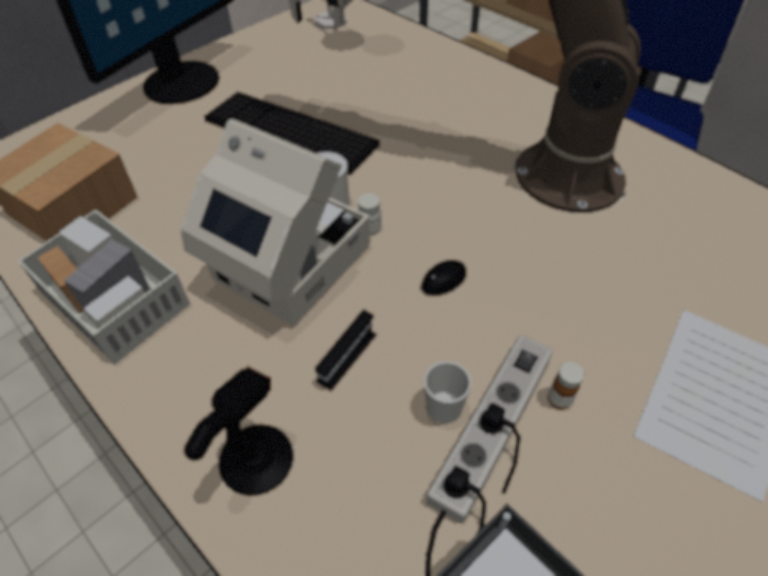

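View pics/top1.png

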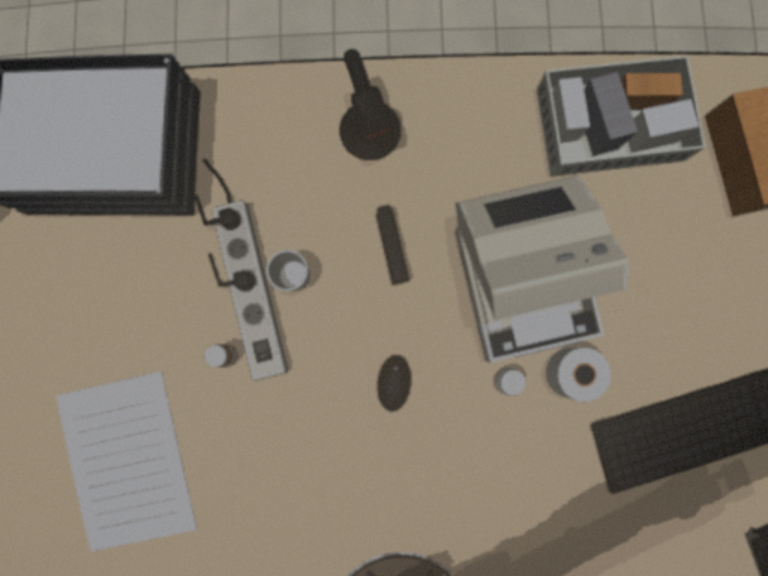

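The top view shows the strip's rocker at about (262,350)/1.5, the feed button at (600,249)/1.5 and the pause button at (565,258)/1.5. The roll and pill jar stand in front of the printer. The scene view agrees.

```bash
sed -i "s/d=vision.get_image(n);/d=dict(vision.get_image(n)); d['rotation']=cv2.Rodrigues(np.array(d['rotation'],float))[0] if np.size(d['rotation'])==3 else d['rotation'];/" h.py
cat > m.py <<'E'
from h import *
d=load('top')
if d['rotation'].size==3: d['rotation']=cv2.Rodrigues(d['rotation'])[0]
def show(nm,u,v): print(nm,pts(d,np.array([round(u/1.5)]),np.array([round(v/1.5)]))[0].round(4))
for nm,u,v in [('desk',330,430),('feed',600,249),('pause',565,258),('cap',217,354),('roll',600,360),('pill',512,380),('mug rim',272,265),('mouse',394,380),('stapler',393,245),('ledgeFL',497,290),('ledge FR',620,262),('strip near L',257,376),('rocker',262,350),('baseFL',491,357),('baseFR',601,334)]: show(nm,u,v)
def plane(poly):
    m=np.zeros((384,512),np.uint8); cv2.fillPoly(m,[(np.array(poly)/1.5).astype(np.int32)],1)
    v,u=np.nonzero(m); p=pts(d,u,v); 
    for _ in range(3):
        c=p.mean(0); n=np.linalg.svd(p-c)[2][2]; n*=np.sign(n[2]); r=(p-c)@n; p=p[abs(r)<max(.004,2*r.std())]
    return c,n,r.std(),len(p)
for nm,po in [('ledge',[(490,270),(545,257),(550,270),(494,285)]),('ledge2',[(490,265),(540,250),(600,235),(615,257),(560,272),(496,287)]),('top',[(470,210),(575,190),(590,205),(475,230)]),('slab',[(480,240),(595,215),(600,228),(486,258)])]:
    c,n,s,k=plane(po); print(nm,c.round(4),n.round(3),'tilt',np.arccos(n[2]).round(3),'yaw',np.arctan2(n[1],n[0]).round(3),s.round(4),k)
# strip: top face by height
V,U=np.mgrid[0:384,0:512]; P=pts(d,U,V)
m=((P[...,2]>.03)&(P[...,2]<.05)&(U>130)&(U<200)&(V>125)&(V<260)).astype(np.uint8)
n,l,st,_=cv2.connectedComponentsWithStats(m); i=1+st[1:,4].argmax(); print(st[i])
v,u=np.nonzero(l==i); q=onplane(d,u,v,.042)[:,:2].astype(np.float32); print('strip rect',cv2.minAreaRect(q),cv2.boxPoints(cv2.minAreaRect(q)).round(4).tolist(),'z',np.median(P[v,u,2]))
g=cv2.cvtColor(d['pixels'],cv2.COLOR_BGR2GRAY)
a=cv2.resize(g[220:256,140:200],None,fx=6,fy=6,interpolation=cv2.INTER_CUBIC); b=cv2.resize(g[150:200,310:425],None,fx=6,fy=6,interpolation=cv2.INTER_CUBIC)
w=max(a.shape[1],b.shape[1]); o=np.zeros((a.shape[0]+b.shape[0],w),np.uint8); o[:a.shape[0],:a.shape[1]]=a; o[a.shape[0]:,:b.shape[1]]=b; cv2.imwrite('pics/c1.png',o)
E
python3 m.py
```

```text
desk [0.3523 0.1173 0.0041]
feed [ 0.6302 -0.303   0.276 ]
pause [ 0.6194 -0.2543  0.268 ]
cap [0.4953 0.2982 0.0853]
roll [ 0.467  -0.346   0.1021]
pill [ 0.4381 -0.2005  0.0745]
mug rim [0.646  0.2057 0.0668]
mouse [ 0.4422 -0.0015  0.0345]
stapler [ 0.677  -0.0059  0.059 ]
ledgeFL [ 0.5755 -0.1502  0.2854]
ledge FR [ 0.6093 -0.3287  0.2816]
strip near L [0.4539 0.241  0.0404]
rocker [0.5011 0.2286 0.0441]
baseFL [ 0.4776 -0.1646  0.0852]
baseFR [ 0.5096 -0.3548  0.087 ]
ledge [ 0.6033 -0.1857  0.2686] [0.709 0.124 0.694] tilt 0.804 yaw 0.173 0.0012 428
ledge2 [ 0.6169 -0.2314  0.2645] [0.696 0.143 0.704] tilt 0.79 yaw 0.203 0.0014 1382
top [ 0.7059 -0.2128  0.2023] [0.693 0.144 0.706] tilt 0.787 yaw 0.205 0.0012 1026
slab [ 0.6572 -0.2213  0.2408] [0.972 0.206 0.116] tilt 1.454 yaw 0.209 0.0078 959
[ 141  133   50  121 2439]
strip rect ((0.6094253063201904, 0.25347626209259033), (0.3184059262275696, 0.06475692987442017), 13.08041000366211) [[0.44699999690055847, 0.24899999797344208], [0.4616999924182892, 0.1859000027179718], [0.7717999815940857, 0.257999986410141], [0.7572000026702881, 0.32100000977516174]] z 0.042835597457579366
```

View pics/c1.png

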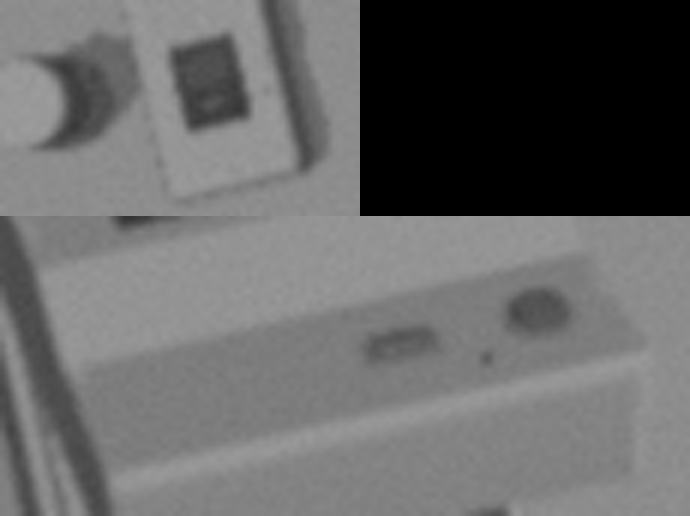

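The crop puts the rocker centre at pixel (175,233.7), feed at (399.7,165.8) and pause at (376.8,171.3). The lid tilt is about 0.79 and the printer yaw about 0.2.

```bash
cat > m2.py <<'E'
from h import *
d=load('top')
if d['rotation'].size==3: d['rotation']=cv2.Rodrigues(d['rotation'])[0]
a=.79
def z(px,pz): return .09+px*np.sin(a)+pz*np.cos(a)
f=onplane(d,399.7,165.8,z(.19,.064)); p=onplane(d,376.8,171.3,z(.19,.063)); print('feed,pause',f,p,np.linalg.norm(f-p))
v=p-f; print('yaw btn',np.arctan2(-v[0],v[1]))
b1=onplane(d,491/1.5,357/1.5,.088);b2=onplane(d,601/1.5,334/1.5,.088); print('base front',b1,b2,np.linalg.norm(b1-b2))
yaw=.2; x=np.array([np.cos(yaw),np.sin(yaw)]); y=np.array([-x[1],x[0]])
def loc(H,px,py,pz,a): return np.r_[H+x*(-px*np.cos(a)+pz*np.sin(a))+y*py, .09+px*np.sin(a)+pz*np.cos(a)]
H=f[:2]-(loc(np.zeros(2),.19,-.07,.064,a)[:2]); print('hinge',H,'from base',(b1+b2)[:2]/2+.225*x)
for A in(.79,.6,.4,.2,0): print(A,loc(H,.205,.055,.058,A).round(4))
print('feed shut',loc(H,.19,-.07,.064,0))
r=onplane(d,175,233.7,.046); print('rocker',r)
t=np.radians(13.08); print('18 out',r[:2]-.018*np.array([np.cos(t),np.sin(t)]))
E
python3 m2.py
python3 -m creep '[[0,0,-1,1,0],[0,0,-1,1,0],[0,0,-1,0.1,0],[0,0,-0.5,0,0]]'
```

```text
feed,pause [ 0.63139696 -0.30415306  0.27001322] [ 0.6208065  -0.25359885  0.26930938] 0.05165638723611348
yaw btn 0.20650105887554798
base front [ 0.47759731 -0.16511372  0.088     ] [ 0.5104639  -0.35365003  0.088     ] 0.191379608524696
hinge [ 0.70399863 -0.21801226] from base [ 0.71454558 -0.21468128]
0.79 [ 0.592  -0.1846  0.2764]
0.6 [ 0.5593 -0.1912  0.2536]
0.4 [ 0.5302 -0.1971  0.2233]
0.2 [ 0.5075 -0.2017  0.1876]
0 [ 0.4922 -0.2048  0.148 ]
feed shut [ 0.53169283 -0.32436409  0.154     ]
rocker [0.49923956 0.22821763 0.046     ]
18 out [0.48170657 0.22414402]
clock: 0.6
position: [0.2138, -0.5878, 0.3689]
ee_rot: [3.123, 0.317, 0.001]
force: [0.4, 0.4, 0.4]
width: 0.615
gripper_force: 0.0
```

```bash
python3 -m creep '[[0.94,-0.67,0,0,0],[0.94,-0.67,0,0,0],[0.94,-0.67,0,0,0],[0.94,-0.67,0,0,0],[0.94,-0.67,0,0,0],[0.94,-0.67,0,0,0],[0.94,-0.67,0,0,0],[0.94,-0.67,0,0,0],[0.94,-0.67,0,0,0],[0.94,-0.67,0,0,0],[0.94,-0.67,0,0,0],[0.94,-0.67,0,0,0]]'; python3 -m creep '[[0,0,0.5,0,0],[0,0,0.5,0,0],[0,0,0.2,0,0],[0,0,0.2,0,0],[0,0,0.2,0,0],[0,0,0,0,0]]'
```

```text
clock: 2.1
position: [0.5917, -0.1806, 0.3663]
ee_rot: [-3.125, -0.317, 0.001]
force: [-0.4, -0.1, 0.6]
width: 0.003
gripper_force: 0.0
clock: 2.85
position: [0.5908, -0.1818, 0.3023]
ee_rot: [-3.125, -0.317, 0.001]
force: [0.2, 0.2, 0.7]
width: 0.004
gripper_force: 0.0
```

```bash
python3 -m creep '[[0,0,0.3,0,0],[0,0,0.3,0,0],[-0.28,0,0.2,0,0],[-0.28,0,0.2,0,0],[-0.28,0,0.2,0,0],[0,0,0,0,0]]'; python3 -m creep '[[-0.25,0,0.25,0,0],[-0.25,0,0.25,0,0],[-0.25,0,0.25,0,0],[0,0,0,0,0]]'
```

```text
clock: 3.6
position: [0.5567, -0.1889, 0.2539]
ee_rot: [-3.125, -0.316, 0.003]
force: [-0.1, 0.6, 0.1]
width: 0.005
gripper_force: 0.0
clock: 4.1
position: [0.527, -0.1949, 0.2236]
ee_rot: [-3.125, -0.315, 0.004]
force: [-0.0, 0.8, -0.2]
width: 0.004
gripper_force: 0.0
```

```bash
python3 - <<'E'
from h import *
d=grab('scene'); cv2.imwrite('pics/s2.png',cv2.resize(d['pixels'][40:240,80:300],None,fx=3,fy=3))
E
```

```text
(no output)
```

View pics/s2.png

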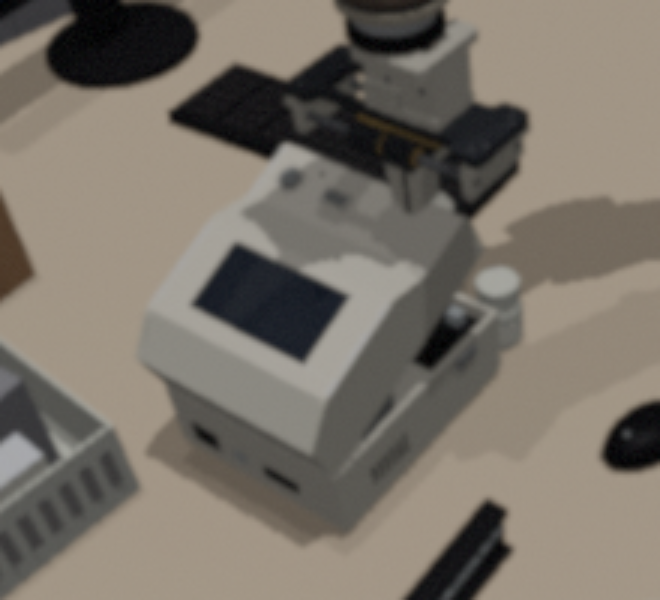

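The fingertip at about (410,195) is on the ledge and pushing the lid down. It is clear of the pause button at (337,193).

```bash
python3 -m creep '[[-0.2,0,0.3,0,0],[-0.2,0,0.3,0,0],[-0.19,0,0.3,0,0],[-0.13,0,0.33,0,0],[-0.13,0,0.33,0,0],[-0.05,0,0.2,0,0],[0,0,0,0,0]]'; python3 -m creep '[[0,0,0.1,0,0],[0,0,0.1,0,0],[0,0,0.05,0,0],[0,0,0,0,0]]'
```

```text
clock: 5.03
position: [0.4931, -0.2016, 0.1536]
ee_rot: [-3.125, -0.317, 0.002]
force: [0.3, 0.6, 0.4]
width: 0.002
gripper_force: 0.0
clock: 5.52
position: [0.4941, -0.2018, 0.1479]
ee_rot: [3.124, 0.317, 0.004]
force: [-13.0, 3.9, 39.2]
width: 0.004
gripper_force: 19.7
```

Contact at z = 0.148 with a firm reaction, so the lid is shut. I'll back off, move left to clear the view and measure again.

```bash
python3 -m creep '[[0,0,-0.2,0,0],[0,0,-1,0,0],[0,0,-1,0,0],[0,-1,0,0,0],[0,-1,0,0,0],[0,-1,0,0,0],[0,-1,0,0,0],[0,-1,0,0,0],[0,-1,0,0,0],[0,-1,0,0,0],[0,0,0,0,0]]'; cat > m3.py <<'E'
from h import *
d=grab('top'); s=grab('scene')
V,U=np.mgrid[0:384,0:512]; P=pts(d,U,V)
m=((P[...,2]>.142)&(P[...,2]<.156)&(U>300)&(U<425)&(V>110)&(V<250)).astype(np.uint8)
v,u=np.nonzero(m); print(len(v),np.median(P[v,u,2])); q=onplane(d,u,v,.148)[:,:2].astype(np.float32); r=cv2.minAreaRect(q); print(r,cv2.boxPoints(r).round(4).tolist())
p=P[v,u]; c=p.mean(0); print('normal',np.linalg.svd(p-c)[2][2])
m=((P[...,2]>.16)&(P[...,2]<.176)&(U>300)&(U<425)&(V>110)&(V<250)); print('upper z',np.median(P[m][:,2]),m.sum())
g=d['pixels']; a=cv2.resize(g[110:240,300:430],None,fx=4,fy=4,interpolation=cv2.INTER_CUBIC); cv2.imwrite('pics/t3.png',a)
print(readout.observe()['position'])
E
python3 m3.py
```

```text
clock: 6.9
position: [0.4368, 0.0758, 0.2326]
ee_rot: [-3.124, -0.326, -0.001]
force: [-0.6, -1.1, -0.1]
width: 0.009
gripper_force: 0.0
3295 0.14883706916971073
((0.6070711016654968, -0.23772135376930237), (0.23785750567913055, 0.2036958783864975), 11.747611999511719) [[0.4699000120162964, -0.16220000386238098], [0.5113999843597412, -0.36160001158714294], [0.7441999912261963, -0.3131999969482422], [0.7027999758720398, -0.11379999667406082]]
normal [-6.00285114e-03  9.72644682e-04  9.99981510e-01]
upper z 0.16759775091162998 4414
[0.43742843 0.07248571 0.23233437]
```

View pics/t3.png

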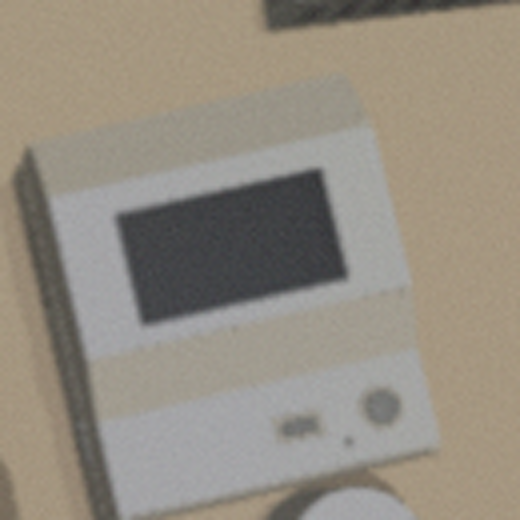

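The lid is shut: the ledge is level at z = 0.149. The feed button is at crop (380,406) and pause at (299,427). Next is the rocker.

```bash
python3 -m creep '[[0.46,-0.86,0,0,0],[0.46,-0.86,0,0,0],[0.46,-0.86,0,0,0],[0.46,-0.86,0,0,0],[0,0,0,-0.4,0],[0,0,0,0,0],[0,0,0,0,0]]'
python3 - <<'E'
from h import *
s=readout.observe(); p=s['position']; R=cv2.Rodrigues(np.array(s['ee_rot'],float))[0]; print(p,s['force'],(R.T@(np.array([.4817,.2241,.065])-p)/.04).round(2))
d=load('top'); d2=load('scene')
f=onplane(d,395,211.5,.154); print('feed',f)
E
```

```text
clock: 7.88
position: [0.482, 0.2203, 0.2322]
ee_rot: [3.12, 0.356, -0.0]
force: [0.3, 0.2, 0.4]
width: 0.005
gripper_force: 0.0
[0.48203779 0.22031247 0.23223398] [0.34469792 0.19267646 0.37271488] [ 0.01 -0.1   4.18]
feed [ 0.53696616 -0.32170457  0.154     ]
```

```bash
python3 -m creep '[[0,-0.1,0.5,0,0],[0,0,0.9,0,0],[0,0,0.9,0,0],[0,0,0.9,0,0],[0,0,0.7,0,0],[0,0,0.2,0,0],[0,0,0,0,0]]'; python3 -m creep '[[0,0,0.1,0,0],[0,0,0.1,0,0],[0,0,0,0,0]]'
```

```text
clock: 8.75
position: [0.4811, 0.2255, 0.0686]
ee_rot: [3.121, 0.359, -0.0]
force: [0.6, 0.6, 0.5]
width: 0.001
gripper_force: 0.0
clock: 9.12
position: [0.4808, 0.226, 0.0604]
ee_rot: [3.121, 0.361, 0.0]
force: [-0.0, 0.4, -0.1]
width: 0.003
gripper_force: 0.0
```

```bash
python3 -m creep '[[0,0,0.1,0,0],[0,0,0.1,0,0],[0,0,0,0,0]]'; python3 -m creep '[[0,0,0.1,0,0],[0,0,0,0,0]]';  python3 -m creep '[[0,0,0.06,0,0],[0,0,0,0,0]]'
```

```text
clock: 9.5
position: [0.4805, 0.2259, 0.0519]
ee_rot: [3.121, 0.361, -0.001]
force: [-0.7, 0.5, 0.1]
width: -0.0
gripper_force: 0.0
clock: 9.75
position: [0.4807, 0.2261, 0.0481]
ee_rot: [3.121, 0.361, -0.0]
force: [-0.4, 0.1, -0.2]
width: 0.004
gripper_force: 0.3
clock: 10.0
position: [0.4806, 0.226, 0.0458]
ee_rot: [3.121, 0.361, -0.001]
force: [-1.7, -0.1, 0.6]
width: 0.002
gripper_force: 0.6
```

```bash
for i in 1; do :; done; python3 -m creep '[[0,0,0.03,0,0],[0,0,0,0,0]]' | grep -E 'pos|^force'; python3 -m creep '[[0,0,0.03,0,0],[0,0,0,0,0]]' | grep -E 'pos|^force'
```

```text
position: [0.4808, 0.226, 0.0446]
force: [-0.4, 0.5, 1.6]
position: [0.4809, 0.226, 0.0437]
force: [-2.7, -1.5, 7.1]
```

```bash
python3 -m creep '[[0,0,0.02,0,0],[0,0,0,0,0],[0,0,0,0,0]]' | grep -E 'pos|^force'; python3 -m creep '[[0,0,-0.1,0,0],[0,0,-1,0,0],[0,0,-1,0,0],[0,0,-1,0,0],[0,0,-1,0,0],[0,0,-0.6,0,0],[0,1,0,0,0],[0,1,0,0,0],[0,1,0,0,0],[0,1,0,0,0],[0,0,0,0,0]]'
python3 - <<'E'
from h import *
d=grab('top'); g=d['pixels']; cv2.imwrite('pics/t4.png',cv2.resize(g[205:265,130:210],None,fx=8,fy=8,interpolation=cv2.INTER_CUBIC))
m=cv2.imread('pics/top1.png')
P=pts(d,*np.meshgrid(range(169,182),range(226,242))); print((P[...,2][:, 3:10].mean(1)*1000).round(1))
V,U=np.mgrid[0:384,0:512]; P=pts(d,U,V)
m=((P[...,2]>.03)&(P[...,2]<.05)&(U>130)&(U<200)&(V>125)&(V<260)).astype(np.uint8)
n,l,st,_=cv2.connectedComponentsWithStats(m); i=1+st[1:,4].argmax()
v,u=np.nonzero(l==i); q=onplane(d,u,v,.042)[:,:2].astype(np.float32); print(cv2.minAreaRect(q))
s=readout.observe(); p=s['position']; R=cv2.Rodrigues(np.array(s['ee_rot'],float))[0]; print(p,s['force'],(R.T@(np.array([.537,-.322,.18])-p)/.04).round(2))
E
```

```text
position: [0.481, 0.2261, 0.0435]
force: [-4.5, -2.5, 14.3]
clock: 12.25
position: [0.5182, 0.0662, 0.2304]
ee_rot: [3.12, 0.351, -0.0]
force: [-0.1, 0.9, 1.2]
width: 0.002
gripper_force: 0.0
[653.3 653.5 654.5 653.  653.1 569.6 567.  567.1 482.9 481.2 394.9 396.5
 395.7 309.2 309.  309.2]
((0.6094551682472229, 0.2538151741027832), (0.31819432973861694, 0.06411020457744598), 13.080410957336426)
[0.5177088  0.06857685 0.23055337] [-0.43674871 -0.27716651  0.02303736] [-1.72  9.62  1.27]
```

View pics/t4.png

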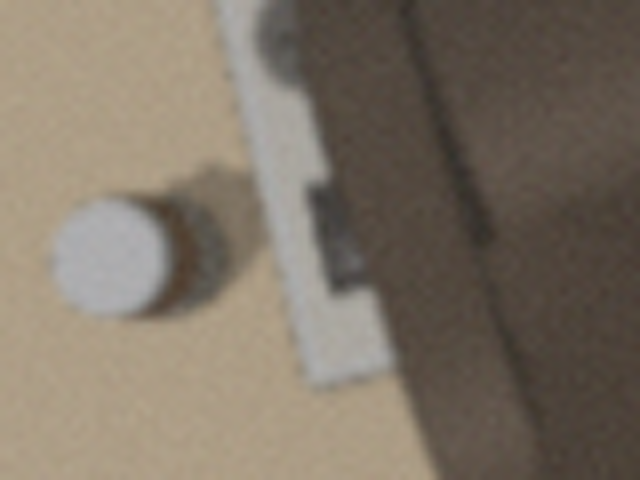

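The arm hides half of the rocker at (345,240). I'll move off to above the feed button and look again.

```bash
python3 -m creep '[[-0.17,0.96,0,0,0],[-0.17,0.96,0,0,0],[-0.17,0.96,0,0,0],[-0.17,0.96,0,0,0],[-0.17,0.96,0,0,0],[-0.17,0.96,0,0,0],[-0.17,0.96,0,0,0],[-0.17,0.96,0,0,0],[-0.17,0.96,0,0,0],[-0.17,0.96,0,0.3,0],[0,0,0,0,0],[0,0,0,0,0]]'
python3 - <<'E'
from h import *
d=grab('top'); g=d['pixels']; a=cv2.resize(g[205:265,140:200],None,fx=6,fy=6,interpolation=cv2.INTER_CUBIC)
s=grab('scene'); b=cv2.resize(s['pixels'][215:275,320:380],None,fx=6,fy=6,interpolation=cv2.INTER_CUBIC)
cv2.imwrite('pics/t5.png',np.hstack([a,b]))
U,V=np.meshgrid(range(172,179),range(222,246)); P=pts(d,U,V); print((P[...,2].mean(1)*1000).round(1))
o=load('top')
V,U=np.mgrid[0:384,0:512]; P=pts(d,U,V)
m=((P[...,2]>.03)&(P[...,2]<.05)&(U>130)&(U<200)&(V>125)&(V<260)).astype(np.uint8)
n,l,st,_=cv2.connectedComponentsWithStats(m); i=1+st[1:,4].argmax()
v,u=np.nonzero(l==i); q=onplane(d,u,v,.042)[:,:2].astype(np.float32); print(cv2.minAreaRect(q))
s=readout.observe(); p=s['position']; R=cv2.Rodrigues(np.array(s['ee_rot'],float))[0]; print(p,s['ee_rot'],s['force'],(R.T@(np.array([.537,-.322,.17])-p)/.04).round(2))
E
```

```text
clock: 13.8
position: [0.5393, -0.3175, 0.2305]
ee_rot: [-3.123, -0.33, -0.0]
force: [0.2, -0.2, 1.0]
width: 0.008
gripper_force: 0.0
[42.4 43.  43.2 42.5 44.  44.6 48.3 48.1 46.9 45.9 44.2 42.4 45.3 44.4
 43.7 44.4 44.9 44.4 43.6 42.5 43.8 45.4 44.1 41.5]
((0.6094977259635925, 0.2531645596027374), (0.3184059262275696, 0.06539691984653473), 13.08041000366211)
[ 0.5393471  -0.31714099  0.23077772] [-3.12321967e+00 -3.31896387e-01 -6.30167752e-04] [0.83362009 1.04171901 1.11434188] [-0.08  0.11  1.52]
```

View pics/t5.png

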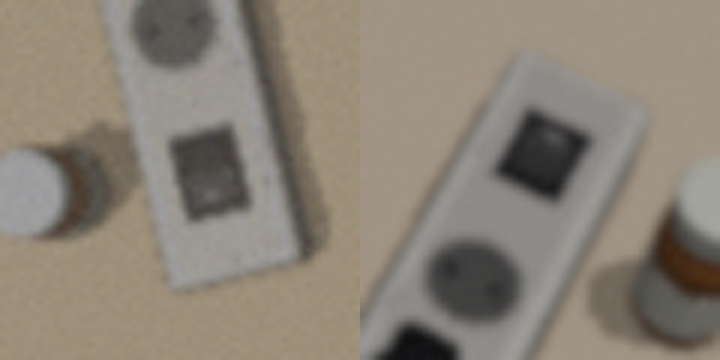

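The rocker is on: its outlet end reads 48 mm and its outer end about 44 mm. The strip hasn't moved. Now the feed button.

```bash
python3 -m creep '[[-0.08,0.11,0.3,0,0],[0,0,0.5,0,0],[0,0,0.5,0,0],[0,0,0.4,0,0],[0,0,0.1,0,0],[0,0,0,0,0]]'; python3 -m creep '[[0,0,0.08,0,0],[0,0,0,0,0]]'|grep -E 'pos|^force';  python3 -m creep '[[0,0,0.03,0,0],[0,0,0,0,0]]'|grep -E 'pos|^force'; python3 -m creep '[[0,0,0.03,0,0],[0,0,0,0,0]]'|grep -E 'pos|^force'
```

```text
clock: 14.65
position: [0.5365, -0.3241, 0.1587]
ee_rot: [3.124, 0.328, -0.0]
force: [0.7, 0.1, 0.0]
width: 0.006
gripper_force: 0.0
position: [0.5366, -0.3242, 0.1558]
force: [-0.1, -0.4, 0.7]
position: [0.5365, -0.3242, 0.1544]
force: [-0.4, 0.3, 0.8]
position: [0.5366, -0.3242, 0.1533]
force: [-0.5, 0.4, 3.1]
```

```bash
python3 -m creep '[[0,0,0.04,0,0],[0,0,0,0,0]]'|grep -E 'pos|^force';  python3 -m creep '[[0,0,0.04,0,0],[0,0,0,0,0]]'|grep -E 'pos|^force'; python3 -m creep '[[0,0,0.025,0,0],[0,0,0,0,0],[0,0,0,0,0]]'|grep -E 'pos|^force'
```

```text
position: [0.5365, -0.3242, 0.1516]
force: [-1.6, -0.3, 3.2]
position: [0.5366, -0.3242, 0.1504]
force: [-0.7, 0.2, 6.0]
position: [0.5366, -0.3242, 0.1502]
force: [-3.7, 1.3, 13.2]
```

The button bottomed at z = 0.150, which is its full 4 mm of travel. I'll release, retreat and check.

```bash
python3 -m creep '[[0,0,-0.1,0,0],[0,0,-0.5,0,0],[0,0,-1,0,0],[0,0,-1,0,0],[0,-1,0,0,0],[0,-1,0,0,0],[0,-1,0,0,0],[0,-1,0,0,0],[0,-1,0,0,0],[0,-1,0,0,0],[0,0,0,0,0],[0,0,0,0,0]]'; sed 's/t3.png/t6.png/' m3.py | sed 's/g=d\[.pixels.\];.*/cv2.imwrite("pics\/t6.png",np.hstack([d["pixels"],s["pixels"]])[:,::1]); im=cv2.imread("pics\/t6.png"); cv2.imwrite("pics\/t6.png",cv2.resize(im,(800,300)))/' > m6.py; python3 m6.py
python3 - <<'E'
from h import *
d=load('top'); U,V=np.meshgrid(range(393,398),range(209,215)); print('feed z',np.median(pts(d,U,V)[...,2]))
U,V=np.meshgrid(range(372,378),range(216,218)); print('pause z',np.median(pts(d,U,V)[...,2]))
E
```

```text
clock: 17.77
position: [0.4867, -0.09, 0.2528]
ee_rot: [3.124, 0.327, -0.0]
force: [-0.8, -0.5, 0.2]
width: 0.004
gripper_force: 0.0
2043 0.149010601692376
((0.6073741912841797, -0.23756791651248932), (0.2380770891904831, 0.20310980081558228), 11.541092872619629) [[0.47040000557899475, -0.16189999878406525], [0.5110999941825867, -0.36090001463890076], [0.7443000078201294, -0.3133000135421753], [0.7037000060081482, -0.11429999768733978]]
normal [-2.82549486e-03  8.60034623e-04  9.99995638e-01]
upper z 0.1675953308363034 4370
[ 0.48668739 -0.09066168  0.2526779 ]
feed z 0.1544687518358694
pause z 0.15296281781197607
```

View pics/t6.png

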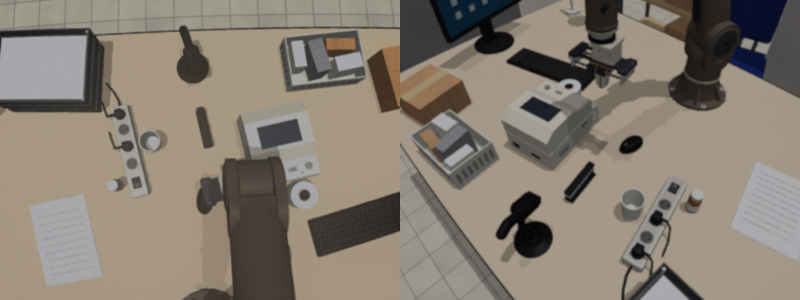

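The lid is shut and level, the feed button is back out at z = 0.154, and pause and the other items are undisturbed. The gripper is clear.

```bash
python3 -c "from cell import sign_off; print(sign_off())"
```

```text
the job is handed in; nothing more can be done
None
```

The job is handed in: I pushed the lid fully shut, switched the strip on, then pressed the feed button fully in and saw it back out, with nothing else on the desk visibly moved.

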